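# Stand the fallen chopping board up in the adjustable rack and clamp it

### The arm

A 6-joint arm with a two-finger parallel gripper is mounted at the origin on a cart in front of the work surface, level with it; the furniture and walls round the work are solid. World frame = base frame: x ahead of the robot, y to its left, z up, the work surface at z = 0. Lengths are in m, angles in rad, forces in N, time in s.
With the tool pointing down it reaches from about 0.425 to 0.95 m from the base axis. Payload 3.5 kg.
Tool frame: the origin (TCP) lies midway between the tips of the shut fingers; the grasp point (between the pads) lies 19 mm behind it (hold_point_z is the distance from the TCP to the grasp point, in m); z points along the fingers, y is the line along which they close (so a half turn about z gives the same grasp; the last joint's range is limited). The gripper opens to 85 mm and grips with 20 to 120 N. Pads are 22 mm wide; open, the fingers measure 114 mm over their backs; the gripper's body (76 mm by 85 mm) begins 54 mm behind the grasp point. The pads swing forward as they close: fully open they stand 13 mm farther back than shut.
Start: joints at [0.966, 0.286, 1.577, -0, 1.279, -0.15], TCP at [0.296, 0.606, 0.231] pointing down, gripper open.
Joint ranges: [-2.77, 2.77], [-0.9, 2.22], [0.21, 2.48], [-1.53, 4.67], [0.24, 2.81], [-2.84, 2.84]. Speed limits (rad/s): [2.79, 2.79, 3.14, 3.14, 3.14, 3.14].

### API

Orientations are given as a 3x3 rotation matrix whose columns are the frame's x, y, z axes.
In Python, from bench import * gives the robot as it stands.
- The arm moves only by the tool apply_moves, never from a script. Its argument "targets" is a list that holds one entry, the list of rows, each a list of 7 numbers: the turn, a rotation vector about the tool's x, y, z in degrees, then the shift along the tool's x, y, z in m, then the closure, from -1 (fully open) to 1 (shut). In form: [[[wx, wy, wz, dx, dy, dz, grip], ...]]. A call has 1 to 12 rows; each row shifts and turns the commanded pose from where the row before left it, along the tool's axes as they then stand; what a row does not reach is not made up. A row lasts 1/12 s, in which the tool goes at most 41.7 mm and 7.16 degrees, less where a joint would pass 70% of its speed; a pose out of reach is approached as far as the arm can. A call with a gripper value outside its range is refused whole. The fingers move at their own pace and stop on an object; the grip force is fixed at half the most. Time passes only in rows, so rows that do not move let the fingers close. It gives the time, the measured TCP pose, the force, the opening and the grip force at its end, in the units of the state.
- observe(): the state, without advancing time (a new reading comes with each control period).
- get_image(name): name is "scene" or "top" or "wrist"; returns the picture (400x640x3 uint8, blue, green, red); there is no depth.
- get_calibration(name): a dict with "vfov" (degrees; the focal length in pixels is half the picture's height over the tangent of half this angle, whatever the lens; pixels are square), "cx", "cy" (the principal point, pixels), "extrinsics" (4x4, takes a point from camera to world coordinates). Camera axes: x right, y down, z forward; pixel columns grow to the right and rows downward; lengths in m; the calibration is good to about 2 mm. A picture is of the moment at which its call begins: read the wrist's pose just before it. get_calibration takes no time and is no camera call; for the wrist camera it gives the pose at the moment of the call.
- job_done(): hands the job in; it is judged then, once.
The state is a dict: "time_s": time; "joint_positions": joint angles; "dq": joint speeds; "effort": joint torques, N m; "eef_pos": TCP position; "tool_rot": TCP orientation; "force": force on the tool from outside, world axes, zero at the start; "ft_torque": the same for the moment, N m; "opening": opening from 0.0 (shut) to 1.0 (fully open); "grasp_force": force on a finger pad.
Only numpy, scipy, OpenCV 4.12 (cv2) and the standard library are available. Lean on these libraries where they do the work, as an engineer would, in place of code of your own. Each camera call takes 0.05 s, during which the arm holds its last target. There are 200 camera calls.

### The job

A chopping board has fallen over in the worktop board rack because the sliding frame was left too far out. Loosen the frame's clamp knob, push the frame in so that the board stands upright on its long edge, push the board fully home against the rack's back rail, and with the frame snug against the board turn the knob fully tight again. Leave the small board in its slot and the mug, tub and tea box where they are.

Things in the scene. Friction and masses are not known exactly. Their poses are not given: they have to be found in the camera images.
- rack: Fixed board rack; beech base, top 16 mm over the worktop, x -90..+100, y -258..+66 mm. x points to its back, y along it to the fixed fences. Origin at worktop height on the bay side of the first fence. Three steel U fences, rod 8 mm, 116 mm high, legs at x -55 and +33, at y 4, 27, 50. Back rail: face at x +75, top 48 mm over the worktop. Bay for the board: y < 0.
- frame (a joint): Sliding frame (low steel U, top rod 76 mm over the worktop, on a black carriage on aluminium tracks): travel in m along rack +y, towards the fixed fence. At 0 its board-side face is at rack y -104 mm; at 0.088 it touches the upright 16 mm board that stands against the fence. Range 0 to 0.1. Slides with about 3 N when the clamp is loose; held when it is tight.
- frame_end (a point): Middle of the outer (-y) end face of the frame's black front carriage, where it can be pushed, 31 mm over the worktop. The face is 44 mm wide (x) and 18 mm high (22 to 40 mm over the worktop). It lies 139 mm to the -y side of the frame's board-side face, at rack x -55 mm. Axes as the rack's.
- clamp_knob (a joint): Clamp knob on the front carriage, turning about the vertical, rad: 0 = fully tight (its grip bar lies across the track, along rack x); grows counter-clockwise seen from above; free from about 0.5; 1.45 = stop, fully loose (bar nearly along the track). Tighten clockwise.
- knob_grip (a point): On the knob's axis at grip height, 80 mm over the worktop. The black grip bar is 66 mm long, 15 mm thick, 56 to 90 mm over the worktop, on a hub of 38 mm diameter with its top at 58 mm. The point's x axis runs along the bar and turns with it. It rides on the frame, 105 mm to the -y side of its board-side face, at rack x -55 mm.
- board: Wooden chopping board 150 x 125 x 16 mm. Origin at its centre; x along its length to the rack's back, -y to its upper long edge, z normal to the face turned up and to the fences. It starts at about 35 degrees to the worktop, lower edge at the first fence's foot, upper part on the frame's top rod, sticking out to the front. Upright and home, its centre is at rack (0, -8, 78.5) mm.
- small_board: Small dark board, 130 x 100 x 10 mm, loose on its long edge in the narrow slot between the first and second fixed fence. To be left there.
- mug: Striped mug, 102 mm high, bystander.
- tub: Small food tub, 71 mm high, bystander.
- tea_box: Small yellow carton, 63 x 76 x 55 mm, bystander.

How it is judged:
By the outcome, as a careful person would: the job done as asked, in the order asked, and still so for the second after the job is handed in, with the robot touching nothing.
It also fails if it takes over 61 s, if anything falls off the work surface, if the arm or the gripper's body presses on something with over 40 N, if the wrist force passes 120 N, or if a joint passes its speed limit or range.

## Working session

There is one attempt and no reset: what is moved stays moved. The work goes in short steps, Python scripts to look and compute and a tool call to move; the robot and the scene stay as the last step left them, time stands still between calls to the robot, and variables do not carry over. Pictures are saved under pics/ and viewed, at most 10 in all, crops included, and the job is handed in when it is done.

Besides the shell and the picture viewer there is one more tool, called after "Emit:" as name(argument=value, ...), one argument or row to a line, values as JSON. apply_moves: Moves the arm, as the interface text tells. Its arguments: {"type":"object","properties":{"targets":{"type":"array","items":{"type":"array","items":{"type":"array","items":{"type":"number"}}}}},"required":["targets"]}

```bash
mkdir -p pics
python3 - <<'E'
from bench import *
import cv2,numpy as np
for n in("scene","top"):
    cv2.imwrite(f"pics/{n}0.png",get_image(n)); c=get_calibration(n); print(n,c["vfov"],c["cx"],c["cy"],np.round(c["extrinsics"],3).tolist())
o=observe(); print({k:np.round(v,3).tolist() for k,v in o.items()})
E
```

```text
scene 52.42278833057002 320.71793512539756 203.06461733357327 [[0.853, -0.394, 0.341, 0.117], [-0.521, -0.62, 0.586, -0.513], [-0.019, -0.678, -0.735, 0.848], [0.0, 0.0, 0.0, 1.0]]
top 53.61039742596246 314.3343126703904 196.86727684214878 [[0.054, -0.976, 0.209, 0.289], [-0.999, -0.054, 0.008, 0.094], [0.003, -0.209, -0.978, 1.082], [0.0, 0.0, 0.0, 1.0]]
{'time_s': 0.1, 'joint_positions': [0.966, 0.287, 1.578, 0.0, 1.279, -0.15], 'dq': [0.001, -0.003, -0.002, 0.0, -0.001, -0.001], 'effort': [0.001, -40.73, -29.37, -0.0, 0.003, 0.0], 'eef_pos': [0.296, 0.606, 0.23], 'tool_rot': [[-0.898, 0.439, -0.001], [0.439, 0.898, -0.002], [0.0, -0.002, -1.0]], 'force': [0.113, 0.402, -0.493], 'ft_torque': [-0.082, 0.025, -0.062], 'grasp_force': 0.0, 'opening': 1.0}
```

View pics/top0.png

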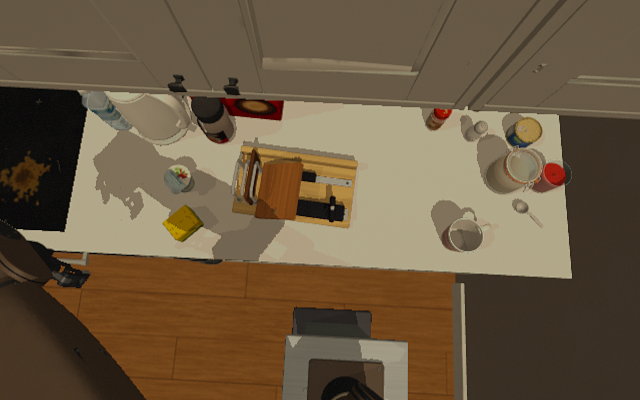

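View pics/scene0.png

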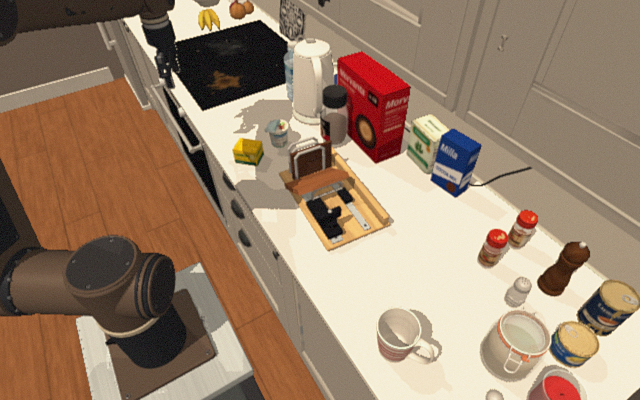

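The top view shows the rack at about (235-357, 146-227), with fences on the left (+y), the knob near (333, 207) and the board near (280, 190). I'll enlarge both views.

Run:
```python
import cv2,numpy as np
a=cv2.imread("pics/top0.png")[135:235,225:365]; b=cv2.imread("pics/scene0.png")[125:255,270:400]
a=cv2.resize(a,None,fx=5,fy=5,interpolation=2); b=cv2.resize(b,None,fx=4.5,fy=4.5,interpolation=2)
cv2.imwrite("pics/tc.png",a);cv2.imwrite("pics/sc.png",b)
```

```text
(no output)
```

View pics/tc.png

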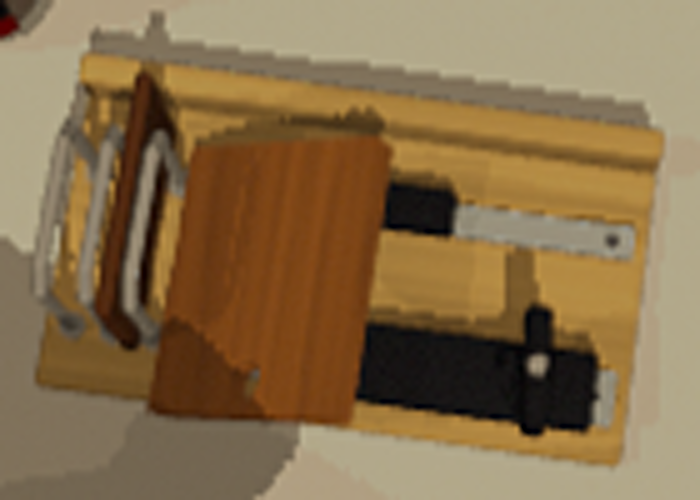

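View pics/sc.png

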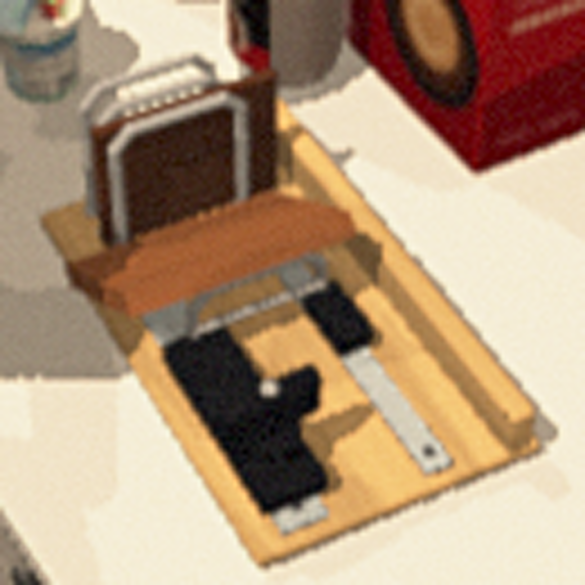

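The crops show base corners at (38,385) and (617,465), rail-top corners at (82,55) and (662,130), and the knob cap at (538,365). In the scene crop the corner is at (263,565) and the cap at (268,388). The bar lies across the track, so the clamp is tight. The rack pose can be fitted from these points.

```bash
cat > h.py <<'E'
import numpy as np
from scipy.optimize import least_squares
from bench import *
def proj(n,P):
    c=get_calibration(n);T=np.linalg.inv(c["extrinsics"]);p=T[:3,:3]@P+T[:3,3];f=200/np.tan(np.radians(c["vfov"]/2))
    return np.array([c["cx"],c["cy"]])+f*p[:2]/p[2]
def onplane(n,uv,z):
    c=get_calibration(n);E=np.array(c["extrinsics"]);f=200/np.tan(np.radians(c["vfov"]/2))
    d=E[:3,:3]@np.array([(uv[0]-c["cx"])/f,(uv[1]-c["cy"])/f,1]);return E[:3,3]+d*(z-E[2,3])/d[2]
def R(a): return np.array([[np.cos(a),-np.sin(a)],[np.sin(a),np.cos(a)]])
E
python3 - <<'E'
from h import *
t=lambda u,v:(u/5+225-.4,v/5+135-.4)
s=lambda u,v:(u/4.5+270-.4,v/4.5+125-.4)
obs=[("top",t(617,465),(-90,-258,16)),("top",t(38,385),(-90,66,16)),("top",t(662,130),(100,-258,48)),("top",t(82,55),(100,66,48)),
("scene",s(263,560),(-90,-258,16)),("scene",s(42,217),(-90,66,16))]
def W(p,r):
    return np.r_[R(p[2])@np.array(r[:2])/1e3+p[:2],r[2]/1e3]
f=lambda p:np.concatenate([proj(n,W(p,r))-uv for n,uv,r in obs]+[proj("top",W(p,(-55,-209+1e3*p[3],91)))-t(538,365),proj("scene",W(p,(-55,-209+1e3*p[3],91)))-s(268,388)])
r=least_squares(f,[.5,.1,0,0]);p=r.x;print(p,np.degrees(p[2]));print(np.round(r.fun.reshape(-1,2),1))
for n,uv in(("top",t(538,365)),("scene",s(268,388))):
    w=onplane(n,uv,.091); print(n,w,R(-p[2])@(w[:2]-p[:2])*1e3)
for n,q in(("knob",(-55,-209+1e3*p[3],80)),("end",(-55,-243+1e3*p[3],31)),("org",(0,0,0))): print(n,W(p,q))
E
```

```text
[ 0.54445439  0.25460078 -0.07891748  0.00558821] -4.521638428356688
[[ 1.1  0.9]
 [-1.1  1.2]
 [ 1.1 -2.3]
 [-0.1 -2.4]
 [-0.7  0.8]
 [-1.4 -0.6]
 [-0.3  0.6]
 [ 0.3  0. ]]
top [0.4752939  0.05557832 0.091     ] [ -53.25518789 -203.85533259]
scene [0.47294838 0.0566594  0.091     ] [ -55.67863168 -202.96253338]
knob [0.47358948 0.05615804 0.08      ]
end [0.47090907 0.02226386 0.031     ]
org [0.54445439 0.25460078 0.        ]
```

```bash
python3 - <<'E'
from h import *
t=lambda u,v:(u/5+225-.4,v/5+135-.4)
s=lambda u,v:(u/4.5+270-.4,v/4.5+125-.4)
def W(p,r):
    return np.r_[R(p[2])@np.array(r[:2])/1e3+p[:2],r[2]/1e3]
# rail front-top edge face x75 (crop 657,160 / 330,108) used in place of the back corners
obs=[("top",t(617,465),(-90,-258,16)),("top",t(38,385),(-90,66,16)),("top",t(657,160),(75,-258,48)),
("scene",s(263,560),(-90,-258,16)),("scene",s(42,217),(-90,66,16))]
f=lambda p:np.concatenate([proj(n,W(p,r))-uv for n,uv,r in obs]+[proj("top",W(p,(-55,-209+1e3*p[3],91)))-t(538,365),proj("scene",W(p,(-55,-209+1e3*p[3],91)))-s(268,388)])
r=least_squares(f,[.5,.1,0,0]);p=r.x;print(p,np.degrees(p[2]));print(np.round(r.fun.reshape(-1,2),1))
np.save("rack.npy",p)
E
cat >> h.py <<'E'
try: P=np.load("rack.npy")
except Exception: P=None
def w(x,y,z): return np.r_[R(P[2])@np.array([x,y])/1e3+P[:2],z/1e3]
def torack(v): return np.round(np.r_[R(-P[2])@(np.array(v[:2])-P[:2]),v[2]]*1e3,1)
def st(): 
    o=observe();T=np.array(o["tool_rot"]);print("t",o["time_s"],"rack mm",torack(o["eef_pos"]),"yaw(rack) of tool y",round(np.degrees(np.arctan2(T[1,1],T[0,1])-P[2]),2),"q",np.round(o["joint_positions"],2),"F rack",np.round(R(-P[2])@np.array(o["force"][:2]),1),round(o["force"][2],1),"op",round(o["opening"],3),"gf",round(o["grasp_force"],1));return o
def delta(x,y,z):
    o=st();T=np.array(o["tool_rot"]);print("tool shift mm",np.round(T.T@(w(x,y,z)-o["eef_pos"])*1e3,1))
E
python3 -c "
from h import *
delta(-55,-209+1e3*P[3],200)"
```

```text
[ 0.54691162  0.25488083 -0.08213914  0.00512644] -4.7062259603566
[[ 0.8  0.3]
 [-1.2  0.2]
 [ 1.  -0.1]
 [-0.3  0.3]
 [-0.7 -1.1]
 [-0.2 -0. ]
 [ 0.9 -0.3]]
t 0.1 rack mm [-278.7  329.3  230.1] yaw(rack) of tool y 68.65 q [ 0.97  0.29  1.58  0.    1.28 -0.15] F rack [0.1 0.4] -0.5 op 1.0 gf 0.0
tool shift mm [-402.5 -415.1   30.8]
```

Emit:
apply_moves(
  targets=[
    [[0,0,0,-0.0252,-0.026,0.002,-1],[0,0,0,-0.0252,-0.026,0.002,-1],[0,0,0,-0.0252,-0.026,0.002,-1],[0,0,0,-0.0252,-0.026,0.002,-1],[0,0,0,-0.0252,-0.026,0.002,-1],[0,0,0,-0.0252,-0.026,0.002,-1],[0,0,0,-0.0252,-0.026,0.002,-1],[0,0,0,-0.0252,-0.026,0.002,-1],[0,0,0,-0.0252,-0.026,0.002,-1],[0,0,0,-0.0252,-0.026,0.002,-1],[0,0,0,-0.0252,-0.026,0.002,-1],[0,0,0,-0.0252,-0.026,0.002,-1]],
  ],
)

```text
time_s: 1.1
eef_pos: [0.4309, 0.1916, 0.2069]
tool_rot: [[-0.898, 0.439, -0.0], [0.439, 0.898, -0.0], [0.0, -0.0, -1.0]]
force: [1.3, 0.4, 0.2]
opening: 0.995
grasp_force: 0.0
```

Emit:
apply_moves(
  targets=[
    [[0,0,0,-0.0252,-0.026,0.002,-1],[0,0,0,-0.0252,-0.026,0.002,-1],[0,0,0,-0.0252,-0.026,0.002,-1],[0,0,0,-0.0252,-0.026,0.002,-1],[0,0,7,0,0,0,-1],[0,0,7,0,0,0,-1],[0,0,7,0,0,0,-1],[0,0,7,0,0,0,-1],[0,0,7,0,0,0,-1],[0,0,7,0,0,0,-1],[0,0,7,0,0,0,-1],[0,0,7,0,0,0,-1]],
  ],
)

```text
time_s: 2.1
eef_pos: [0.4755, 0.0556, 0.1988]
tool_rot: [[-0.132, 0.991, -0.001], [0.991, 0.132, 0.0], [0.0, -0.001, -1.0]]
force: [0.1, 0.2, -0.1]
opening: 1.0
grasp_force: 0.0
```

Emit:
apply_moves(
  targets=[
    [[0,0,7,0,0,0,-1],[0,0,7,0,0,0,-1],[0,0,7,0,0,0,-1],[0,0,7,0,0,0,-1],[0,0,7,0,0,0,-1],[0,0,7,0,0,0,-1],[0,0,7,0,0,0,-1],[0,0,7,0,0,0,-1],[0,0,7,0,0,0,-1],[0,0,7,0,0,0,-1],[0,0,7,0,0,0,-1],[0,0,7,0,0,0,-1]],
  ],
)

```text
time_s: 3.1
eef_pos: [0.4755, 0.0556, 0.1988]
tool_rot: [[0.972, 0.235, -0.001], [0.235, -0.972, 0.0], [-0.001, -0.0, -1.0]]
force: [-0.3, -0.3, 0.1]
opening: 1.002
grasp_force: 0.0
```

Run:
```python
from h import *
import cv2
delta(-55,-209+1e3*P[3],110)
cv2.imwrite("pics/w1.png",get_image("wrist"))
for q in((-55,-209+1e3*P[3],90),(-22,-209+1e3*P[3],90),(-88,-209+1e3*P[3],90)):print(np.round(proj("wrist",w(*q)),1))
```

```text
t 3.1 rack mm [ -54.8 -204.5  198.8] yaw(rack) of tool y -71.7 q [-0.1  -0.13  2.08 -0.    1.19  1.24] F rack [-0.3 -0.3] 0.1 op 1.002 gf 0.0
tool shift mm [ 0.1 -0.6 88.8]
[313.9 200.4]
[327.3 160.9]
[301.3 237.2]
```

View pics/w1.png

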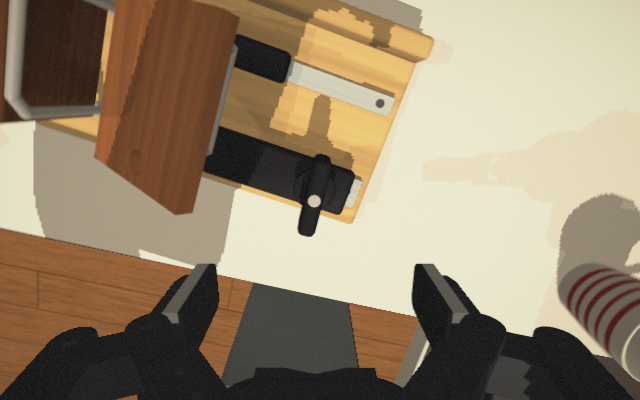

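The wrist view puts the knob cap at (314,201), matching the prediction. The bar runs from (321,157) to (307,235), a bit less tilted than predicted, so I'll check the yaw.

Run:
```python
from h import *
import cv2
for q in((-90,-258,16),(75,-258,48),(-55,-243+1e3*P[3],40),(-33,-243+1e3*P[3],40),(0,0,0)):print(q,np.round(proj("wrist",w(*q)),1))
a=cv2.imread("pics/w1.png"); g=cv2.cvtColor(a,6)
m=(g<60).astype(np.uint8); c=a[130:260,200:440]; cv2.imwrite("pics/w1c.png",cv2.resize(cv2.convertScaleAbs(c,alpha=1.8,beta=15),None,fx=3.3,fy=3.3,interpolation=2))
```

```text
(-90, -258, 16) [353.1 225.5]
(75, -258, 48) [427.2  59.3]
(-55, np.float64(-237.87355592601327), 40) [348.5 195.6]
(-33, np.float64(-237.87355592601327), 40) [356.6 173.8]
(0, 0, 0) [126.2  54.7]
```

View pics/w1c.png

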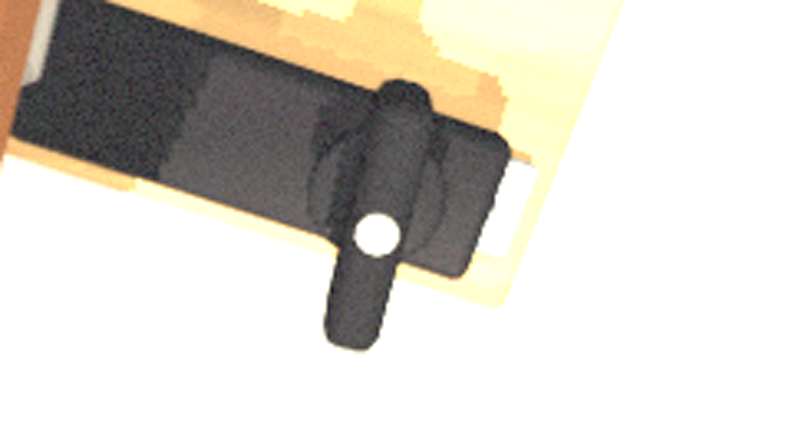

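The bar is about 8° counter-clockwise of rack x. I'll turn to match and descend to TCP z≈62 mm.

Emit:
apply_moves(
  targets=[
    [[0,0,5.5,0,0,0.02,-1],[0,0,5.5,0,0,0.02,-1],[0,0,0,0,-0.0006,0.03,-1],[0,0,0,0,0,0.03,-1],[0,0,0,0,0,0.025,-1],[0,0,0,0,0,0.012,-1],[0,0,0,0,0,0,1],[0,0,0,0,0,0,1],[0,0,0,0,0,0,1],[0,0,0,0,0,0,1],[0,0,0,0,0,0,1],[0,0,0,0,0,0,1]],
  ],
)

```text
time_s: 4.15
eef_pos: [0.4768, 0.0565, 0.0637]
tool_rot: [[0.999, 0.051, 0.002], [0.051, -0.999, 0.001], [0.002, -0.001, -1.0]]
force: [-2.7, 1.7, 8.4]
opening: 0.164
grasp_force: 58.7
```

```bash
python3 -c "
from h import *
st()"
```

```text
t 4.15 rack mm [ -53.6 -203.5   63.7] yaw(rack) of tool y -82.38 q [-0.09  0.07  2.17  0.    0.9   1.42] F rack [-2.9  1.4] 8.4 op 0.164 gf 58.7
```

Emit:
apply_moves(
  targets=[
    [[0,0,0,0,0,-0.002,1],[0,0,-5,0,0,0,1],[0,0,-5,0,0,0,1],[0,0,-5,0,0,0,1],[0,0,-5,0,0,0,1],[0,0,-5,0,0,0,1],[0,0,-5,0,0,0,1],[0,0,-5,0,0,0,1]],
  ],
)

```text
time_s: 4.82
eef_pos: [0.4763, 0.0566, 0.0638]
tool_rot: [[0.787, 0.617, 0.002], [0.617, -0.787, 0.001], [0.002, 0.0, -1.0]]
force: [4.0, 1.7, -6.2]
opening: 0.164
grasp_force: 60.0
```

```bash
python3 -c "
from h import *
o=st();print(o['ft_torque'])"
```

```text
t 4.8167 rack mm [ -54.1 -203.4   63.8] yaw(rack) of tool y -47.18 q [-0.09  0.07  2.17  0.    0.9   0.81] F rack [3.8 2. ] -6.2 op 0.164 gf 60.0
[ 0.33258547 -0.63631925 -0.10582213]
```

Emit:
apply_moves(
  targets=[
    [[0,0,-5,0,0,0,1],[0,0,-5,0,0,0,1],[0,0,-5,0,0,0,1],[0,0,-5,0,0,0,1],[0,0,-5,0,0,0,1],[0,0,-5,0,0,0,1],[0,0,-5,0,0,0,1],[0,0,-4,0,0,0,1]],
  ],
)

```text
time_s: 5.48
eef_pos: [0.4755, 0.0568, 0.0638]
tool_rot: [[0.223, 0.975, -0.0], [0.975, -0.223, 0.001], [0.001, -0.0, -1.0]]
force: [1.0, 2.2, -4.6]
opening: 0.163
grasp_force: 60.3
```

```bash
python3 -c "
from h import *
o=st();print(o['ft_torque'])"
```

```text
t 5.4833 rack mm [ -54.9 -203.3   63.8] yaw(rack) of tool y -8.19 q [-0.09  0.07  2.17  0.    0.91  0.13] F rack [0.8 2.3] -4.6 op 0.163 gf 60.3
[ 0.39659344 -0.27827906 -0.12897104]
```

Knob loosened. Next I slide the frame in, holding the knob.

Emit:
apply_moves(
  targets=[
    [[0,0,0,0.003,-0.0004,0,1],[0,0,0,0.003,-0.0004,0,1],[0,0,0,0.003,-0.0004,0,1],[0,0,0,0.003,-0.0004,0,1],[0,0,0,0.003,-0.0004,0,1],[0,0,0,0.003,-0.0004,0,1],[0,0,0,0.003,-0.0004,0,1],[0,0,0,0.003,-0.0004,0,1]],
  ],
)

```text
time_s: 6.15
eef_pos: [0.4776, 0.0805, 0.0638]
tool_rot: [[0.226, 0.974, -0.002], [0.974, -0.226, -0.0], [-0.001, -0.001, -1.0]]
force: [-0.6, -4.7, -7.8]
opening: 0.159
grasp_force: 59.3
```

```bash
python3 -c "
from h import *
o=st();print(o['ft_torque'])"
```

```text
t 6.15 rack mm [ -54.8 -179.4   63.8] yaw(rack) of tool y -8.35 q [-0.04  0.08  2.15 -0.    0.91  0.19] F rack [-0.2 -4.8] -7.8 op 0.159 gf 59.3
[-0.60861486 -0.0180408   0.06604878]
```

Force is low (5 N), so I'll continue with another 36 mm.

Emit:
apply_moves(
  targets=[
    [[0,0,0,0.003,-0.0004,0,1],[0,0,0,0.003,-0.0004,0,1],[0,0,0,0.003,-0.0004,0,1],[0,0,0,0.003,-0.0004,0,1],[0,0,0,0.003,-0.0004,0,1],[0,0,0,0.003,-0.0004,0,1],[0,0,0,0.003,-0.0004,0,1],[0,0,0,0.003,-0.0004,0,1],[0,0,0,0.003,-0.0004,0,1],[0,0,0,0.003,-0.0004,0,1],[0,0,0,0.003,-0.0004,0,1],[0,0,0,0.003,-0.0004,0,1]],
  ],
)

```text
time_s: 7.15
eef_pos: [0.4808, 0.1168, 0.0638]
tool_rot: [[0.226, 0.974, -0.002], [0.974, -0.226, 0.0], [-0.0, -0.002, -1.0]]
force: [-3.7, -3.4, -9.3]
opening: 0.161
grasp_force: 59.2
```

```bash
python3 -c "
from h import *
import cv2
o=st();print(o['ft_torque'])
a=get_image('scene')[125:255,250:420];b=get_image('top')[135:235,225:365]
a=cv2.resize(a,(560,428),interpolation=2);b=cv2.resize(b,(560,400),interpolation=2)
cv2.imwrite('pics/s2.png',cv2.resize(np.hstack([a[:400],b]),(800,286)))"
```

```text
t 7.15 rack mm [ -54.6 -143.1   63.8] yaw(rack) of tool y -8.35 q [0.03 0.1  2.13 0.   0.91 0.26] F rack [-3.4 -3.7] -9.3 op 0.161 gf 59.2
[-0.53935318  0.43992106  0.1026111 ]
```

View pics/s2.png

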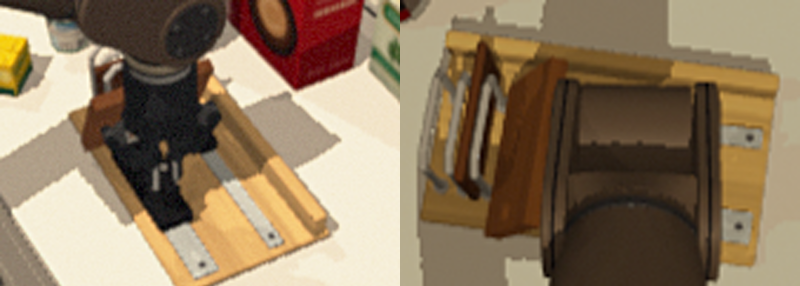

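The board is rising, with the frame under it. I'll advance the last 20 mm more slowly.

Emit:
apply_moves(
  targets=[
    [[0,0,0,0.002,-0.0003,0,1],[0,0,0,0.002,-0.0003,0,1],[0,0,0,0.002,-0.0003,0,1],[0,0,0,0.002,-0.0003,0,1],[0,0,0,0.002,-0.0003,0,1],[0,0,0,0.002,-0.0003,0,1],[0,0,0,0.002,-0.0003,0,1],[0,0,0,0.002,-0.0003,0,1],[0,0,0,0.002,-0.0003,0,1]],
  ],
)

```text
time_s: 8.0
eef_pos: [0.4823, 0.1348, 0.0638]
tool_rot: [[0.226, 0.974, -0.002], [0.974, -0.226, 0.0], [-0.0, -0.002, -1.0]]
force: [-4.3, -2.0, -9.9]
opening: 0.161
grasp_force: 59.0
```

Emit:
apply_moves(
  targets=[
    [[0,0,0,0.001,-0.0001,0,1],[0,0,0,0.001,-0.0001,0,1]],
  ],
)

```text
time_s: 8.17
eef_pos: [0.4825, 0.1368, 0.0638]
tool_rot: [[0.226, 0.974, -0.002], [0.974, -0.226, 0.0], [-0.0, -0.002, -1.0]]
force: [-3.7, -2.1, -10.2]
opening: 0.164
grasp_force: 59.0
```

Emit:
apply_moves(
  targets=[
    [[0,0,0,0.001,-0.0001,0,1],[0,0,0,0,0,0,1]],
  ],
)

```text
time_s: 8.33
eef_pos: [0.4826, 0.1379, 0.0638]
tool_rot: [[0.226, 0.974, -0.002], [0.974, -0.226, 0.001], [-0.0, -0.002, -1.0]]
force: [-5.3, -1.5, -10.2]
opening: 0.165
grasp_force: 59.0
```

```bash
python3 -c "
from h import *
o=st()"
```

```text
t 8.3333 rack mm [ -54.5 -121.8   63.8] yaw(rack) of tool y -8.36 q [0.08 0.12 2.11 0.   0.91 0.3 ] F rack [-5.2 -1.9] -10.2 op 0.165 gf 59.0
```

Emit:
apply_moves(
  targets=[
    [[0,0,0,0.001,-0.0001,0,1],[0,0,0,0,0,0,1]],
  ],
)

```text
time_s: 8.5
eef_pos: [0.4827, 0.1389, 0.0639]
tool_rot: [[0.226, 0.974, -0.002], [0.974, -0.226, 0.0], [-0.0, -0.002, -1.0]]
force: [-4.3, -3.0, -9.9]
opening: 0.161
grasp_force: 59.0
```

Emit:
apply_moves(
  targets=[
    [[0,0,0,0.001,-0.0001,0,1],[0,0,0,0,0,0,1]],
  ],
)

```text
time_s: 8.67
eef_pos: [0.4828, 0.1399, 0.0638]
tool_rot: [[0.226, 0.974, -0.003], [0.974, -0.226, 0.0], [-0.0, -0.003, -1.0]]
force: [-5.6, -1.3, -10.2]
opening: 0.163
grasp_force: 59.0
```

```bash
python3 -c "
from h import *
o=st()"
```

```text
t 8.6667 rack mm [ -54.5 -119.9   63.8] yaw(rack) of tool y -8.36 q [0.08 0.12 2.11 0.   0.91 0.31] F rack [-5.5 -1.8] -10.2 op 0.163 gf 59.0
```

Emit:
apply_moves(
  targets=[
    [[0,0,0,0.001,-0.0001,0,1],[0,0,0,0,0,0,1]],
  ],
)

```text
time_s: 8.83
eef_pos: [0.4829, 0.1409, 0.0638]
tool_rot: [[0.226, 0.974, -0.003], [0.974, -0.226, 0.0], [-0.0, -0.003, -1.0]]
force: [-4.0, -2.6, -9.5]
opening: 0.165
grasp_force: 59.0
```

Emit:
apply_moves(
  targets=[
    [[0,0,0,0.001,-0.0001,0,1],[0,0,0,0,0,0,1]],
  ],
)

```text
time_s: 9.0
eef_pos: [0.4829, 0.1412, 0.0638]
tool_rot: [[0.225, 0.974, -0.003], [0.974, -0.225, -0.001], [-0.002, -0.003, -1.0]]
force: [-6.1, -4.5, -9.0]
opening: 0.162
grasp_force: 59.2
```

```bash
python3 -c "
from h import *
import cv2
o=st()
a=get_image('scene')[125:255,250:420];b=get_image('top')[135:235,225:365]
a=cv2.resize(a,(560,428),interpolation=2);b=cv2.resize(b,(560,400),interpolation=2)
cv2.imwrite('pics/s3.png',cv2.resize(np.hstack([a[:400],b]),(800,286)))"
```

```text
t 9.0 rack mm [ -54.5 -118.6   63.8] yaw(rack) of tool y -8.32 q [ 0.08  0.12  2.11 -0.    0.91  0.31] F rack [-5.7 -5. ] -9.0 op 0.162 gf 59.2
```

View pics/s3.png

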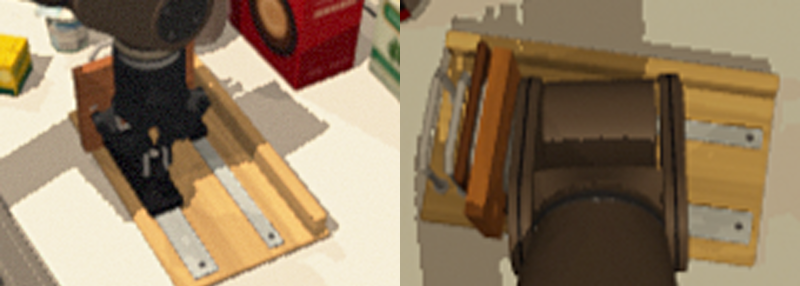

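Contact is found: the last 1 mm command moved only 0.3 mm. The board stands upright, with its front end at about (480,236) in the right panel. I'll back off slightly, release, rise, and work out the board's front edge.

Emit:
apply_moves(
  targets=[
    [[0,0,0,-0.0015,0.0002,0,1],[0,0,0,0,0,0,1],[0,0,0,0,0,0,-1],[0,0,0,0,0,0,-1],[0,0,0,0,0,0,-1],[0,0,0,0,0,0,-1],[0,0,0,0,0,0,-1],[0,0,0,0,0,-0.02,-1],[0,0,0,0,0,-0.04,-1],[0,0,0,0,0,-0.04,-1],[0,0,0,0,0,-0.04,-1],[0,0,0,0,0,-0.03,-1]],
  ],
)

```text
time_s: 10.1
eef_pos: [0.4852, 0.1402, 0.239]
tool_rot: [[0.226, 0.974, 0.006], [0.974, -0.226, 0.001], [0.002, 0.006, -1.0]]
force: [0.1, 0.3, 0.4]
opening: 1.002
grasp_force: 0.0
```

```bash
python3 -c "
from h import *
for uv in((248.5,217.3),(257.2,218.3)): print(torack(onplane('top',uv,.141)))
delta(-125,-4,200)"
```

```text
[-115.5   -7.1  141. ]
[-115.   -28.2  141. ]
t 10.1 rack mm [ -52.1 -119.3  239. ] yaw(rack) of tool y -8.36 q [ 0.08 -0.1   1.98  0.    1.26  0.31] F rack [0.1 0.3] 0.4 op 1.002 gf 0.0
tool shift mm [103.4 -89.1  38.7]
```

Emit:
apply_moves(
  targets=[
    [[0,0,-4.2,0,0,0,1],[0,0,-4.2,0,0,0,1],[0,0,0,0.023,-0.0196,0,1],[0,0,0,0.023,-0.0196,0,1],[0,0,0,0.023,-0.0196,0,1],[0,0,0,0.023,-0.0196,0,1],[0,0,0,0.023,-0.0196,0,1],[-6.7,0,0,0,0,0,1],[-6.7,0,0,0,0,0,1],[-6.7,0,0,0,0,0,1],[-6.7,0,0,0,0,0,1],[-6.5,0,0,0,0,0,1]],
  ],
)

```text
time_s: 11.1
eef_pos: [0.3959, 0.2634, 0.2362]
tool_rot: [[0.08, 0.829, 0.554], [0.997, -0.068, -0.042], [0.004, 0.556, -0.831]]
force: [-0.4, -0.5, 0.1]
opening: 0.001
grasp_force: 0.0
```

Emit:
apply_moves(
  targets=[
    [[-6.7,0,0,0,0,0,1],[0,0,0,0,0,0,1]],
  ],
)

```text
time_s: 11.27
eef_pos: [0.3925, 0.2623, 0.2313]
tool_rot: [[0.078, 0.765, 0.64], [0.997, -0.059, -0.052], [-0.002, 0.642, -0.767]]
force: [-0.0, -1.0, -0.8]
opening: 0.003
grasp_force: 0.0
```

```bash
python3 -c "
from h import *
delta(-148,-4,36)
print(np.round(observe()['tool_rot'],3))"
```

```text
t 11.2667 rack mm [-154.5   -5.2  231.3] yaw(rack) of tool y 0.32 q [ 0.58 -0.42  2.36 -0.63  0.73  1.04] F rack [ 0.1 -1. ] -0.8 op 0.003 gf 0.0
tool shift mm [   1.7 -120.3  154. ]
[[ 0.078  0.765  0.64 ]
 [ 0.997 -0.059 -0.052]
 [-0.002  0.642 -0.767]]
```

Emit:
apply_moves(
  targets=[
    [[0,0,0,0.0003,-0.02,0.0257,1],[0,0,0,0.0003,-0.02,0.0257,1],[0,0,0,0.0003,-0.02,0.0257,1],[0,0,0,0.0003,-0.02,0.0257,1]],
  ],
)

```text
time_s: 11.6
eef_pos: [0.4019, 0.2639, 0.1047]
tool_rot: [[0.082, 0.763, 0.641], [0.997, -0.065, -0.051], [0.002, 0.643, -0.766]]
force: [1.3, 1.0, -0.6]
opening: -0.0
grasp_force: 0.0
```

```bash
python3 -c "
from h import *
delta(-148,-4,36)
print(np.round(observe()['tool_rot'],3))"
```

```text
t 11.6 rack mm [-145.3   -2.9  104.7] yaw(rack) of tool y -0.14 q [ 0.57 -0.17  2.43 -0.98  0.49  1.45] F rack [1.2 1.1] -0.6 op -0.0 gf 0.0
tool shift mm [ -1.3 -46.2  50.8]
[[ 0.082  0.763  0.641]
 [ 0.997 -0.065 -0.051]
 [ 0.002  0.643 -0.766]]
```

Emit:
apply_moves(
  targets=[
    [[0,0,0,0,-0.013,0.019,1],[0,0,0,-0.001,-0.013,0.019,1],[0,0,0,0,-0.013,0.019,1],[0,0,0,0,0,0,1]],
  ],
)

```text
time_s: 11.93
eef_pos: [0.4062, 0.2599, 0.0313]
tool_rot: [[0.084, 0.768, 0.635], [0.996, -0.061, -0.058], [-0.005, 0.637, -0.771]]
force: [-0.6, -0.8, -0.6]
opening: 0.001
grasp_force: 0.0
```

```bash
python3 -c "
from h import *
delta(-86,-4,36)
import cv2
a=get_image('scene')[100:240,230:420];cv2.imwrite('pics/s4.png',cv2.resize(a,(760,560),interpolation=2))"
```

```text
t 11.9333 rack mm [-140.7   -6.5   31.3] yaw(rack) of tool y 0.15 q [ 0.56  0.03  2.43 -1.35  0.41  1.85] F rack [-0.5 -0.9] -0.6 op 0.001 gf 0.0
tool shift mm [ 2.6 45.1 31.2]
```

View pics/s4.png

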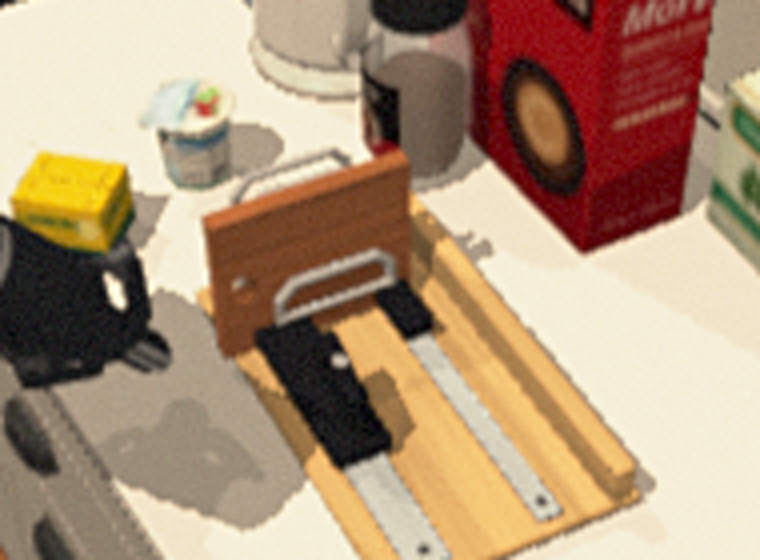

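The board stands upright, about 40 mm out. The gripper tip is in front of its front edge and clear of the tea box, so I push toward the rail.

Emit:
apply_moves(
  targets=[
    [[0,0,0,0.0005,0.004,0.002,1],[0,0,0,0.0005,0.004,0.002,1],[0,0,0,0.0005,0.004,0.003,1],[0,0,0,0.0005,0.004,0.003,1],[0,0,0,0.0005,0.004,0.003,1],[0,0,0,0,0.004,0.003,1],[0,0,0,0,0.004,0.003,1]],
  ],
)

```text
time_s: 12.57
eef_pos: [0.4416, 0.2617, 0.0394]
tool_rot: [[0.081, 0.763, 0.641], [0.997, -0.062, -0.052], [0.0, 0.643, -0.766]]
force: [-0.5, 0.4, -0.8]
opening: 0.002
grasp_force: 0.0
```

```bash
python3 -c "
from h import *
delta(-86,-4,36)"
```

```text
t 12.5667 rack mm [-105.5   -1.8   39.4] yaw(rack) of tool y 0.03 q [ 0.51  0.06  2.38 -1.34  0.38  1.81] F rack [-0.6  0.4] -0.8 op 0.002 gf 0.0
tool shift mm [-2.2 12.8 15.2]
```

Emit:
apply_moves(
  targets=[
    [[0,0,0,-0.0005,0.0014,0.0016,1],[0,0,0,-0.0005,0.0014,0.0016,1],[0,0,0,-0.0005,0.0014,0.0014,1],[0,0,0,-0.0005,0.0015,0.0014,1],[0,0,0,0,0.0015,0.0013,1],[0,0,0,0,0.0015,0.0013,1]],
  ],
)

```text
time_s: 13.07
eef_pos: [0.4525, 0.2589, 0.0376]
tool_rot: [[0.08, 0.764, 0.64], [0.997, -0.062, -0.051], [0.0, 0.642, -0.766]]
force: [-3.1, 1.4, 1.6]
opening: -0.002
grasp_force: 1.8
```

```bash
python3 -c "
from h import *
st()
import cv2
a=get_image('scene')[100:240,230:420];b=get_image('top')[135:235,225:365]
cv2.imwrite('pics/s5.png',np.hstack([cv2.resize(a,(400,295),interpolation=2),cv2.resize(b,(400,286),interpolation=2)[:295] if 0 else cv2.resize(b,(400,295),interpolation=2)]))"
```

```text
t 13.0667 rack mm [-94.4  -3.7  37.6] yaw(rack) of tool y 0.08 q [ 0.49  0.08  2.37 -1.36  0.36  1.8 ] F rack [-3.2  1.2] 1.6 op -0.002 gf 1.8
```

View pics/s5.png

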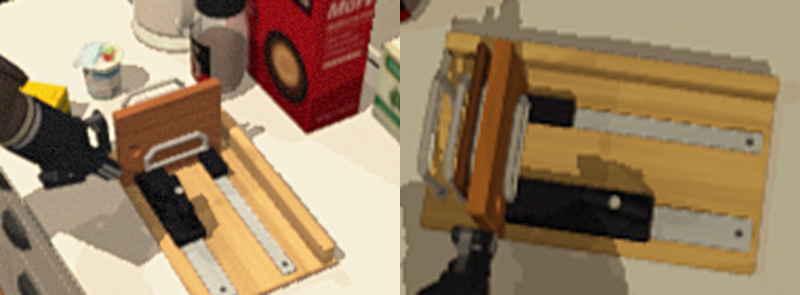

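Contact is made (3 N) and the board is sliding, with roughly 10 mm to go. I'll continue in small steps and watch the force.

Emit:
apply_moves(
  targets=[
    [[0,0,0,0,0.0012,0.001,1],[0,0,0,0,0.0012,0.001,1],[0,0,0,0,0.0012,0.001,1]],
  ],
)

```text
time_s: 13.42
eef_pos: [0.4574, 0.2582, 0.0377]
tool_rot: [[0.081, 0.764, 0.64], [0.997, -0.062, -0.052], [-0.0, 0.642, -0.766]]
force: [-2.3, 1.3, 0.1]
opening: 0.003
grasp_force: 1.3
```

Emit:
apply_moves(
  targets=[
    [[0,0,0,0,0.0008,0.0006,1],[0,0,0,0,0.0008,0.0006,1]],
  ],
)

```text
time_s: 13.58
eef_pos: [0.4595, 0.258, 0.0378]
tool_rot: [[0.081, 0.764, 0.64], [0.997, -0.062, -0.052], [-0.0, 0.642, -0.766]]
force: [-1.7, 1.8, -0.4]
opening: -0.001
grasp_force: 1.0
```

Emit:
apply_moves(
  targets=[
    [[0,0,0,0,0.0008,0.0006,1],[0,0,0,0,0.0008,0.0006,1]],
  ],
)

```text
time_s: 13.75
eef_pos: [0.4616, 0.2576, 0.038]
tool_rot: [[0.082, 0.764, 0.641], [0.997, -0.062, -0.053], [-0.001, 0.643, -0.766]]
force: [-0.6, -0.1, -1.1]
opening: 0.002
grasp_force: 0.5
```

```bash
python3 -c "
from h import *
st()"
```

```text
t 13.75 rack mm [-85.3  -4.3  38. ] yaw(rack) of tool y 0.04 q [ 0.48  0.09  2.35 -1.36  0.36  1.79] F rack [-0.6 -0.1] -1.1 op 0.002 gf 0.5
```

Emit:
apply_moves(
  targets=[
    [[0,0,0,0,0.0008,0.0006,1],[0,0,0,0,0.0008,0.0006,1]],
  ],
)

```text
time_s: 13.92
eef_pos: [0.4637, 0.2574, 0.0383]
tool_rot: [[0.082, 0.763, 0.641], [0.997, -0.062, -0.053], [-0.001, 0.643, -0.766]]
force: [-1.1, 0.4, -0.8]
opening: -0.0
grasp_force: 0.4
```

Emit:
apply_moves(
  targets=[
    [[0,0,0,0,0.0008,0.0006,1],[0,0,0,0,0.0008,0.0006,1]],
  ],
)

```text
time_s: 14.08
eef_pos: [0.4657, 0.2574, 0.0384]
tool_rot: [[0.082, 0.763, 0.641], [0.997, -0.062, -0.053], [-0.0, 0.643, -0.766]]
force: [-0.0, -0.5, -0.4]
opening: -0.001
grasp_force: 0.4
```

Emit:
apply_moves(
  targets=[
    [[0,0,0,0,0.0008,0.0006,1],[0,0,0,0,0.0008,0.0006,1]],
  ],
)

```text
time_s: 14.25
eef_pos: [0.4676, 0.2573, 0.0384]
tool_rot: [[0.082, 0.763, 0.641], [0.997, -0.062, -0.053], [-0.0, 0.643, -0.766]]
force: [-1.4, -0.3, -0.1]
opening: -0.005
grasp_force: 0.5
```

```bash
python3 -c "
from h import *
st()"
```

```text
t 14.25 rack mm [-79.3  -4.1  38.4] yaw(rack) of tool y 0.04 q [ 0.47  0.1   2.34 -1.36  0.35  1.78] F rack [-1.4 -0.5] -0.1 op -0.005 gf 0.5
```

```bash
cat > bm.py <<'E'
from h import *
import cv2
a=get_image("top"); cv2.imwrite("pics/tlast.png",a)
h=cv2.cvtColor(a,40); 
m=((h[...,0]>5)&(h[...,0]<14)&(h[...,1]>150)&(h[...,2]>120)).astype(np.uint8)
m[:135]=0;m[240:]=0;m[:,:235]=0;m[:,300:]=0
n,l,s,c=cv2.connectedComponentsWithStats(m); k=1+np.argmax(s[1:,4]); print(s[k])
pts=np.argwhere(l==k)[:,::-1]
r=np.array([torack(onplane("top",p,.141)) for p in pts])
for f in(r[:,0].min(),np.percentile(r[:,0],2),np.percentile(r[:,0],98),r[:,0].max()):print(f)
i=r[:,0]>-1e9;print("y range mid",[ (xx,np.round([r[abs(r[:,0]-xx)<4,1].min(),r[abs(r[:,0]-xx)<4,1].max()],1)) for xx in(-50,0,50) if (abs(r[:,0]-xx)<4).any()])
E
python3 bm.py
```

```text
[260 196   1   5   5]
-69.9
-69.7
-60.292
-60.1
y range mid []
```

```bash
python3 -c "
import cv2,numpy as np
a=cv2.imread('pics/tlast.png');h=cv2.cvtColor(a,40)
for v in range(140,222,3): print(v,[tuple(int(z) for z in h[v,u]) for u in range(248,268,3)])"
```

```text
140 [(21, 60, 180), (20, 63, 179), (18, 73, 146), (21, 71, 136), (19, 76, 127), (18, 75, 129), (18, 78, 127)]
143 [(18, 77, 129), (19, 76, 127), (18, 76, 128), (19, 76, 128), (14, 197, 140), (13, 160, 134), (19, 71, 130)]
146 [(18, 134, 154), (17, 115, 131), (18, 84, 124), (18, 71, 129), (14, 214, 143), (14, 214, 132), (14, 122, 98)]
149 [(20, 157, 179), (19, 157, 180), (16, 184, 97), (17, 169, 128), (14, 212, 141), (14, 212, 131), (12, 198, 81)]
152 [(18, 167, 148), (18, 173, 124), (12, 206, 73), (16, 188, 129), (14, 210, 137), (13, 212, 130), (13, 208, 82)]
155 [(18, 170, 108), (13, 194, 67), (12, 220, 65), (14, 209, 143), (14, 217, 133), (13, 207, 107), (13, 206, 84)]
158 [(18, 165, 113), (12, 203, 69), (10, 180, 41), (14, 211, 146), (14, 206, 136), (12, 205, 81), (13, 212, 83)]
161 [(17, 67, 107), (11, 213, 79), (12, 189, 35), (14, 211, 139), (14, 210, 137), (12, 206, 78), (13, 201, 85)]
164 [(18, 84, 85), (10, 198, 85), (14, 108, 90), (14, 210, 135), (14, 208, 137), (13, 217, 80), (13, 199, 82)]
167 [(18, 172, 147), (13, 217, 80), (15, 86, 145), (14, 203, 133), (14, 213, 134), (
[... 1304 characters left out ...]
2, 62), (12, 205, 81), (14, 211, 82), (18, 69, 67), (50, 48, 16)]
206 [(16, 89, 72), (17, 126, 71), (9, 174, 47), (13, 213, 72), (13, 218, 75), (113, 85, 12), (30, 77, 10)]
209 [(19, 51, 106), (12, 33, 39), (30, 19, 27), (0, 0, 18), (12, 153, 65), (140, 96, 8), (0, 21, 12)]
212 [(18, 52, 88), (14, 49, 57), (21, 57, 45), (19, 57, 36), (17, 161, 87), (18, 173, 102), (18, 173, 103)]
215 [(18, 49, 63), (0, 18, 14), (150, 32, 16), (30, 39, 26), (17, 181, 90), (18, 177, 91), (18, 174, 95)]
218 [(17, 48, 48), (150, 13, 19), (75, 28, 18), (21, 75, 44), (19, 75, 129), (19, 74, 128), (18, 73, 123)]
221 [(20, 32, 24), (15, 28, 18), (0, 15, 17), (17, 85, 48), (19, 74, 128), (18, 76, 128), (17, 76, 128)]
```

```bash
sed -i 's/m=((h.*$/m=((h[...,0]>11)\&(h[...,0]<16)\&(h[...,1]>190)\&(h[...,2]>112)).astype(np.uint8)/' bm.py; python3 bm.py; python3 -c "
from h import *
print(torack(onplane('top',(261,141.5),.141)),torack(onplane('top',(252,202),.141)))"
```

```text
[249 143  16  59 362]
-75.3
-72.434
69.91199999999999
73.8
y range mid [(-50, array([-14.6,  -1.7])), (0, array([-15.5,  -1.3])), (50, array([-15.7,  -0.5]))]
[ 78.   -5.4 141. ] [-77.4  -9.1 141. ]
```

Board spans about x −76…+75, so it is nearly home. I'll keep pushing until the force shows the stop.

Emit:
apply_moves(
  targets=[
    [[0,0,0,0,0.0008,0.0006,1],[0,0,0,0,0,0,1]],
  ],
)

```text
time_s: 14.52
eef_pos: [0.4679, 0.2573, 0.0382]
tool_rot: [[0.081, 0.764, 0.64], [0.997, -0.062, -0.052], [-0.0, 0.642, -0.766]]
force: [-6.2, -0.0, 3.5]
opening: 0.001
grasp_force: 2.8
```

Emit:
apply_moves(
  targets=[
    [[0,0,0,0,0.0008,0.0006,1],[0,0,0,0,0,0,1]],
  ],
)

```text
time_s: 14.68
eef_pos: [0.4681, 0.2573, 0.0381]
tool_rot: [[0.081, 0.764, 0.64], [0.997, -0.062, -0.052], [-0.0, 0.642, -0.767]]
force: [-11.4, -0.0, 7.8]
opening: 0.0
grasp_force: 5.9
```

Emit:
apply_moves(
  targets=[
    [[0,0,0,0,0.0008,0.0006,1],[0,0,0,0,0,0,1]],
  ],
)

```text
time_s: 14.85
eef_pos: [0.4682, 0.2573, 0.0381]
tool_rot: [[0.081, 0.764, 0.64], [0.997, -0.062, -0.052], [-0.0, 0.642, -0.767]]
force: [-19.2, 0.1, 13.0]
opening: -0.004
grasp_force: 9.3
```

Home: the force spiked to 19 N with no movement. Now retreat, rise and straighten the tool.

Emit:
apply_moves(
  targets=[
    [[0,0,0,0,-0.0077,-0.0064,1],[0,0,0,0,-0.0115,-0.0096,1],[0,0,0,0,-0.0115,-0.0096,1],[0,0,0,0,-0.0077,-0.0064,1],[0,0,0,0,0.0206,-0.0245,1],[0,0,0,0,0.0206,-0.0245,1],[0,0,0,0,0.0206,-0.0245,1],[0,0,0,0,0.0206,-0.0245,1],[0,0,0,0,0.0206,-0.0245,1],[0,0,0,0,0.0206,-0.0245,1],[6.7,0,0,0,0,0,-1],[6.7,0,0,0,0,0,-1]],
  ],
)

```text
time_s: 15.85
eef_pos: [0.4196, 0.2627, 0.2293]
tool_rot: [[0.078, 0.892, 0.446], [0.997, -0.071, -0.032], [0.003, 0.447, -0.895]]
force: [0.5, -0.6, -0.7]
opening: 0.273
grasp_force: 0.0
```

Emit:
apply_moves(
  targets=[
    [[6.7,0,0,0,0,0,-1],[6.7,0,0,0,0,0,-1],[6.7,0,0,0,0,0,-1],[6.5,0,0,0,0,0,-1],[0,0,0,0,0,0,-1]],
  ],
)

```text
time_s: 16.27
eef_pos: [0.4228, 0.261, 0.2269]
tool_rot: [[0.084, 0.996, -0.001], [0.996, -0.084, -0.0], [-0.0, -0.001, -1.0]]
force: [-0.7, 0.5, -0.4]
opening: 0.974
grasp_force: 0.0
```

```bash
python3 bm.py; python3 -c "
from h import *
delta(-54.5,-120,220)
print(np.round(observe()['tool_rot'],3))
import cv2
a=cv2.imread('pics/tlast.png')
g=a.min(2);m=(a.max(2).astype(int)-g<30)&(g>130)
sub=m[190:215,285:312];pts=np.argwhere(sub)+[190,285];print(pts.tolist()[:30],[a[v,u].tolist() for v,u in pts[:5]])
print('pred cap',proj('top',w(-54.5,-120,91)))"
```

```text
t 16.3167 rack mm [-125.2   -4.2  226.3] yaw(rack) of tool y -0.07 q [ 0.35 -0.11  2.01 -0.    1.24  0.43] F rack [-0.2  0.4] 0.5 op 0.999 gf 0.0
tool shift mm [-115.7   70.9    6.5]
[[ 0.083  0.997  0.   ]
 [ 0.997 -0.083 -0.001]
 [-0.001  0.001 -1.   ]]
[] []
pred cap [299.36303867 202.95343756]Traceback (most recent call last):
  File "bm.py", line 7, in <module>
    n,l,s,c=cv2.connectedComponentsWithStats(m); k=1+np.argmax(s[1:,4]); print(s[k])
                                                     ~~~~~~~~~^^^^^^^^^
    return _wrapfunc(a, 'argmax', axis=axis, out=out, **kwds)
    return bound(*args, **kwds)
ValueError: attempt to get argmax of an empty sequence
```

Emit:
apply_moves(
  targets=[
    [[0,0,0,-0.0231,0.0142,0,-1],[0,0,0,-0.0231,0.0142,0,-1],[0,0,0,-0.0231,0.0142,0,-1],[0,0,0,-0.0231,0.0142,0,-1],[0,0,0,-0.0231,0.0142,0,-1],[0,0,4.1,0,0,0,-1],[0,0,4.1,0,0,0,-1],[0,0,0,0,0,0,-1]],
  ],
)

```text
time_s: 16.98
eef_pos: [0.481, 0.1404, 0.2262]
tool_rot: [[0.224, 0.975, 0.001], [0.975, -0.224, -0.001], [-0.001, 0.001, -1.0]]
force: [0.5, -0.3, 0.0]
opening: 1.001
grasp_force: 0.0
```

Run:
```python
from h import *
import cv2
delta(-54.5,-120,65)
a=get_image("wrist");cv2.imwrite("pics/w2.png",a)
p=proj("wrist",w(-54.5,-119.5,91));print("pred cap",p)
g=a.min(2);m=((a.max(2).astype(int)-g<60)&(g>120)).astype(np.uint8)
n,l,s,c=cv2.connectedComponentsWithStats(m)
for k in range(1,n):
    if 15<s[k,4]<400 and np.hypot(*(c[k]-p))<60:print(s[k],c[k],torack(onplane("wrist",c[k],.091)))
```

```text
t 16.9833 rack mm [ -56.3 -119.5  226.2] yaw(rack) of tool y -8.26 q [ 0.08 -0.1   2.   -0.    1.24  0.31] F rack [ 0.5 -0.2] 0.0 op 1.001 gf 0.0
tool shift mm [ -0.    1.7 161.2]
pred cap [316.65327063 191.25805945]
```

Run:
```python
from h import *
import cv2
a=cv2.imread("pics/w2.png");g=a.min(2)
sub=g[150:235,270:365];m=(sub>95).astype(np.uint8)
n,l,s,c=cv2.connectedComponentsWithStats(m)
for k in range(1,n):
    if s[k,4]>8:print(s[k],c[k]+[270,150],torack(onplane("wrist",c[k]+[270,150],.091)))
d=(a[150:260,230:420].max(2)<60).astype(np.uint8)
n,l,s,c=cv2.connectedComponentsWithStats(d)
for k in range(1,n):
    if s[k,4]>150:print("dark",s[k]+[230,150,0,0,0])
print(a[150:235:8,316].tolist())
```

```text
[   0    0   69   85 2625] [291.98552381 205.95961905] [ -77.7 -129.7   91. ]
[93 11  2  7 14] [363.5 164. ] [ -12.2 -101.5   91. ]
[  69   19   26   66 1116] [353.47939068 210.87007168] [ -24.9 -141.7   91. ]
[42 37 10 11 86] [316.47674419 192.01162791] [ -54.7 -120.1   91. ]
dark [ 291  150   50   75 2585]
[[20, 21, 15], [27, 26, 21], [27, 27, 28], [30, 30, 27], [32, 29, 28], [106, 120, 127], [44, 46, 48], [46, 49, 48], [44, 45, 49], [40, 37, 40], [188, 213, 216]]
```

The knob cap is at (−54.7, −120.1), as expected. Descend and grip.

Emit:
apply_moves(
  targets=[
    [[0,0,0,0,0.0017,0.034,-1],[0,0,0,0,0,0.034,-1],[0,0,0,0,0,0.034,-1],[0,0,0,0,0,0.034,-1],[0,0,0,0,0,0.024,-1],[0,0,0,0,0,0,1],[0,0,0,0,0,0,1],[0,0,0,0,0,0,1],[0,0,0,0,0,0,1],[0,0,0,0,0,0,1],[0,0,0,0,0,0,1]],
  ],
)

```text
time_s: 17.95
eef_pos: [0.4828, 0.1405, 0.0686]
tool_rot: [[0.224, 0.975, -0.004], [0.975, -0.224, 0.001], [-0.0, -0.004, -1.0]]
force: [-4.6, 0.2, 19.1]
opening: 0.163
grasp_force: 59.4
```

Emit:
apply_moves(
  targets=[
    [[0,0,0,0.001,-0.0001,0,1],[0,0,0,0,0,0,1]],
  ],
)

```text
time_s: 18.12
eef_pos: [0.4829, 0.1409, 0.0687]
tool_rot: [[0.223, 0.975, -0.004], [0.975, -0.223, -0.001], [-0.002, -0.003, -1.0]]
force: [-8.6, -0.2, 10.8]
opening: 0.157
grasp_force: 59.4
```

```bash
python3 -c "
from h import *
st()"
```

```text
t 18.1167 rack mm [ -54.4 -118.8   68.7] yaw(rack) of tool y -8.19 q [ 0.08  0.11  2.11 -0.    0.93  0.31] F rack [-8.5 -0.9] 10.8 op 0.157 gf 59.4
```

Grip sits a bit high, so I'll open, drop 4 mm and regrip.

Emit:
apply_moves(
  targets=[
    [[0,0,0,-0.001,0,0,-1],[0,0,0,0,-0.001,0.002,-1],[0,0,0,0,0,0.001,-1],[0,0,0,0,0,0,-1],[0,0,0,0,0,0,1],[0,0,0,0,0,0,1],[0,0,0,0,0,0,1],[0,0,0,0,0,0,1],[0,0,0,0,0,0,1],[0,0,0,0,0,0,1]],
  ],
)

```text
time_s: 18.95
eef_pos: [0.4826, 0.1401, 0.0639]
tool_rot: [[0.224, 0.975, -0.0], [0.975, -0.224, -0.0], [-0.001, -0.0, -1.0]]
force: [-3.1, -0.1, 2.7]
opening: 0.163
grasp_force: 59.3
```

Emit:
apply_moves(
  targets=[
    [[0,0,0,0.001,-0.0001,0,1],[0,0,0,0,0,0,1]],
  ],
)

```text
time_s: 19.12
eef_pos: [0.4827, 0.1403, 0.0638]
tool_rot: [[0.222, 0.975, -0.001], [0.975, -0.222, -0.003], [-0.003, -0.0, -1.0]]
force: [-4.3, -3.3, 5.4]
opening: 0.161
grasp_force: 59.5
```

Emit:
apply_moves(
  targets=[
    [[0,0,0,0.001,-0.0001,0,1],[0,0,0,0,0,0,1]],
  ],
)

```text
time_s: 19.28
eef_pos: [0.4827, 0.1404, 0.0638]
tool_rot: [[0.222, 0.975, -0.002], [0.975, -0.222, -0.005], [-0.005, -0.0, -1.0]]
force: [-4.0, -6.9, 4.5]
opening: 0.166
grasp_force: 59.6
```

```bash
python3 -c "
from h import *
st()"
```

```text
t 19.2833 rack mm [ -54.6 -119.4   63.8] yaw(rack) of tool y -8.09 q [ 0.08  0.12  2.11 -0.01  0.91  0.31] F rack [-3.5 -7.2] 4.5 op 0.166 gf 59.6
```

Snug: the force rises with no travel. I'll add slight preload and tighten clockwise.

Emit:
apply_moves(
  targets=[
    [[0,0,0,0.001,-0.0001,0,1],[0,0,5,0,0,0,1],[0,0,5,0,0,0,1],[0,0,5,0,0,0,1],[0,0,5,0,0,0,1],[0,0,5,0,0,0,1],[0,0,5,0,0,0,1],[0,0,5,0,0,0,1],[0,0,5,0,0,0,1]],
  ],
)

```text
time_s: 20.03
eef_pos: [0.483, 0.1403, 0.0638]
tool_rot: [[0.798, 0.603, -0.001], [0.603, -0.798, -0.007], [-0.005, 0.005, -1.0]]
force: [-2.7, -11.5, 4.5]
opening: 0.168
grasp_force: 59.6
```

```bash
python3 -c "
from h import *
o=st();print(o['ft_torque'])"
```

```text
t 20.0333 rack mm [ -54.3 -119.5   63.8] yaw(rack) of tool y -48.24 q [ 0.08  0.12  2.11 -0.01  0.91  1.01] F rack [ -1.8 -11.7] 4.5 op 0.168 gf 59.6
[-1.62559596  0.53659261  0.13856811]
```

Emit:
apply_moves(
  targets=[
    [[0,0,5,0,0,0,1],[0,0,5,0,0,0,1],[0,0,5,0,0,0,1],[0,0,5,0,0,0,1],[0,0,5,0,0,0,1],[0,0,5,0,0,0,1],[0,0,4,0,0,0,1],[0,0,3,0,0,0,1]],
  ],
)

```text
time_s: 20.7
eef_pos: [0.4831, 0.14, 0.0639]
tool_rot: [[1.0, 0.003, -0.001], [0.002, -1.0, -0.008], [-0.001, 0.008, -1.0]]
force: [-3.6, -13.2, 5.6]
opening: 0.163
grasp_force: 59.7
```

```bash
python3 -c "
from h import *
o=st();print(o['ft_torque'])"
```

```text
t 20.7 rack mm [ -54.2 -119.8   63.9] yaw(rack) of tool y -85.15 q [ 0.08  0.12  2.11 -0.01  0.91  1.66] F rack [ -2.5 -13.5] 5.6 op 0.163 gf 59.7
[-1.87363389  0.61934553  0.19328854]
```

Emit:
apply_moves(
  targets=[
    [[0,0,2,0,0,0,1],[0,0,2,0,0,0,1],[0,0,1,0,0,0,1],[0,0,0,0,0,0,1]],
  ],
)

```text
time_s: 21.03
eef_pos: [0.4831, 0.1399, 0.064]
tool_rot: [[0.997, -0.083, -0.001], [-0.083, -0.997, -0.008], [-0.001, 0.008, -1.0]]
force: [-3.1, -12.8, 6.0]
opening: 0.166
grasp_force: 59.8
```

```bash
python3 -c "
from h import *
o=st();print(o['ft_torque'])"
```

```text
t 21.0333 rack mm [ -54.2 -119.8   64. ] yaw(rack) of tool y -90.03 q [ 0.08  0.12  2.11 -0.01  0.91  1.74] F rack [ -2. -13.] 6.0 op 0.166 gf 59.8
[-1.88405845  0.55646674 -0.00371561]
```

Emit:
apply_moves(
  targets=[
    [[0,0,2,0,0,0,1],[0,0,2,0,0,0,1],[0,0,0,0,0,0,1]],
  ],
)

```text
time_s: 21.28
eef_pos: [0.4835, 0.1399, 0.0641]
tool_rot: [[0.989, -0.146, 0.0], [-0.146, -0.989, -0.01], [0.002, 0.009, -1.0]]
force: [-2.5, -11.9, 4.9]
opening: 0.171
grasp_force: 73.5
```

```bash
python3 -c "
from h import *
o=st();print(o['ft_torque'])"
```

```text
t 21.2833 rack mm [ -53.8 -119.8   64.1] yaw(rack) of tool y -93.68 q [ 0.08  0.12  2.11 -0.01  0.91  1.81] F rack [ -1.5 -12.1] 4.9 op 0.171 gf 73.5
[-1.69606383  0.3277094   1.14557051]
```

The stop is reached: torque is up and the pads are twisting on the bar. Release in place, rise and move aside.

Emit:
apply_moves(
  targets=[
    [[0,0,0,0,0,0,-1],[0,0,0,0,0,0,-1],[0,0,0,0,0,0,-1],[0,0,0,0,0,0,-1],[0,0,0,0,0,0,-1],[0,0,0,0,0,-0.03,-1],[0,0,0,0,0,-0.035,-1],[0,0,0,0,0,-0.035,-1],[0,0,0,0,0,-0.035,-1],[0,0,0,0,0,-0.035,-1],[0,0,0,0,0.02,0,-1],[0,0,0,0,0,0,-1]],
  ],
)

```text
time_s: 22.28
eef_pos: [0.4816, 0.1224, 0.2371]
tool_rot: [[0.988, -0.155, 0.007], [-0.155, -0.988, -0.001], [0.007, 0.0, -1.0]]
force: [0.2, 0.3, -1.3]
opening: 1.001
grasp_force: 0.0
```

```bash
python3 - <<'E'
from h import *
import cv2
st()
a=get_image("wrist");cv2.imwrite("pics/w3.png",a)
p=proj("wrist",w(-54.5,-120,91));print("pred cap",p)
x,y=int(p[0]),int(p[1]);x0,y0=x-60,y-60;s_=a[y0:y+60,x0:x+60];g=s_.min(2)
n,l,s,c=cv2.connectedComponentsWithStats((g>95).astype(np.uint8))
for k in range(1,n):
    if 20<s[k,4]<300:print("cap?",c[k]+[x0,y0],torack(onplane("wrist",c[k]+[x0,y0],.091)))
E
sed -i 's/get_image("top")/get_image("top")/' bm.py
```

```text
t 22.2833 rack mm [ -54.3 -137.4  237.1] yaw(rack) of tool y -94.22 q [ 0.05 -0.12  2.   -0.    1.25  1.77] F rack [0.1 0.4] -1.3 op 1.001 gf 0.0
pred cap [295.76756408 189.87471337]
cap? [295.575  191.5125] [ -56.  -119.7   91. ]
```

Emit:
apply_moves(
  targets=[
    [[0,0,0,0,0.03,0,-1],[0,0,0,0,0.03,0,-1],[0,0,0,0,0.03,0,-1],[0,0,0,0,0.03,0,-1],[0,0,0,0,0.03,0,-1],[0,0,0,0,0.03,0,-1],[0,0,0,0,0.03,0,-1],[0,0,0,0,0,0,-1]],
  ],
)

```text
time_s: 23.0
eef_pos: [0.4466, -0.0871, 0.232]
tool_rot: [[0.987, -0.159, -0.002], [-0.159, -0.987, -0.001], [-0.002, 0.001, -1.0]]
force: [-0.3, -0.1, -0.2]
opening: 1.004
grasp_force: 0.0
```

```bash
python3 bm.py
python3 - <<'E'
from h import *
import cv2
a=cv2.imread("pics/tlast.png")
d=(a.max(2)<55).astype(np.uint8)
p=proj("top",w(-55,-120,90)).astype(int);print(p)
for v in range(p[1]-19,p[1]+20,2): print("".join("#" if d[v,u] else ("o" if a[v,u].min()>100 else ".") for u in range(p[0]-40,p[0]+30)))
for t in(0,.1,.2,.3):
    print(t,[np.round(proj("top",w(-55+s*33*np.cos(t),-119.7+s*33*np.sin(t),90))-p+[40,19],1).tolist() for s in(1,-1)])
a0=cv2.imread("pics/top0.png").astype(int);df=(abs(a.astype(int)-a0).max(2)>40)
for nm,(u,v,q) in dict(tea=(183,222,18),tub=(180,178,16),mug=(465,235,24)).items(): print(nm,df[v-q:v+q,u-q:u+q].mean().round(3))
E
```

```text
[249 143  16  59 368]
-75.6
-73.06400000000001
69.86399999999999
73.8
y range mid [(-50, array([-14.6,  -1.7])), (0, array([-15.9,  -1.3])), (50, array([-15.7,  -0.5]))]
[299 203]
....ooo.o.............................................................
....oo.oo.............................................................
....oo.o..............................................................
....oo.o..............................................................
...oo.o..................................###..........................
...oo.o.................................#####.........................
...oo.o##########.......................#####.........................
...oo..#########################.......######.........................
...oo..#######################################........................
......#################################....############...............
...####################################....############...............
...####################################################...........o...
..#####################################################...........oooo
....##################################################..........oooooo
.................#####################################........oooooooo
................................######################.......ooooooooo
.....................................#####....#######.......oooooooooo
....oooooo............................................................
..o....o.ooo...o..oooooo..............................................
.......o............ooo.o..o.ooooooooo................................
0 [[42.1, 6.7], [38.4, 31.9]]
0.1 [[40.8, 6.6], [39.7, 32.0]]
0.2 [[39.5, 6.6], [41.0, 32.0]]
0.3 [[38.2, 6.8], [42.3, 31.8]]
tea 0.429
tub 0.63
mug 0.37
```

Run:
```python
from bench import *
import cv2,numpy as np
for f in("top0","tlast"):
    h=cv2.cvtColor(cv2.imread(f"pics/{f}.png"),40)[195:245,155:215]
    m=(h[...,0]>22)&(h[...,0]<32)&(h[...,1]>180); v=np.argwhere(m); print(f,m.sum(),v.mean(0),v.min(0),v.max(0))
print(job_done())
```

```text
top0 302 [33.34768212 25.6589404 ] [12  8] [46 47]
tlast 793 [27.96469105 27.07944515] [10  8] [46 47]
the job is handed in; nothing more can be done
None
```

The job is handed in at 23 s: the board is upright and home against the back rail, the frame is snug against it, and the knob is turned to its tight stop. The tea box kept its image outline; I saw no contact with the small board, mug or tub, but did not measure their positions at the end.

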